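# Tip the sorting tray and scoop the printed balls into the tub

### The arm

A 6-joint arm with a two-finger parallel gripper is mounted at the origin on the work surface. World frame = base frame: x ahead of the robot, y to its left, z up, the work surface at z = 0. Lengths are in m, angles in rad, forces in N, time in s.
With the tool pointing down it reaches from about 0.275 to 0.75 m from the base axis. Payload 10.2 kg.
Tool frame: the origin (TCP) lies at the very end of the fingers, on their centre line; the grasp point (between the pads) lies 19 mm behind it (ctrl.grasp_offset is the z of the grasp point in the tool frame, in m); z points along the fingers, y is the line along which they close (so a half turn about z gives the same grasp; the last joint's range is limited). The gripper opens to 88 mm and grips with 3 to 60 N. Pads are 18 mm wide; open, the fingers measure 123 mm over their backs; the gripper's body (75 mm by 187 mm) begins 45 mm behind the grasp point.
Start: joints at [-1.401, 0.313, 1.498, -0, 1.331, -0.223], TCP at [0.201, -0.485, 0.239] pointing down, gripper open.
Joint ranges: [-2.94, 2.94], [-0.97, 2.17], [0.19, 2.56], [-1.23, 4.37], [0.02, 3.11], [-2.88, 2.88]. Speed limits (rad/s): [2.39, 2.39, 3.01, 3.14, 3.14, 3.14].

### API

Orientations are given as a unit quaternion [w, x, y, z].
In Python, from cell import ctrl, optics gives the robot as it stands.
- The arm moves only by the shell command python3 -m creep 'ROWS' [OPENING] [FORCE]. ROWS is JSON, a list that holds one entry, the list of rows, each a list of 4 numbers: the shift along the tool's x, y, z in mm, then the turn about the tool's z in degrees. In form: [[[dx, dy, dz, yaw], ...]]. A call has exactly 5 rows; each row shifts and turns the commanded pose from where the row before left it, along the tool's axes as they then stand; what a row does not reach is not made up. A row lasts 1/8 s, in which the tool goes at most 62.5 mm and 10.7 degrees, less where a joint would pass 70% of its speed; a pose out of reach is approached as far as the arm can. A call with a gripper value outside its range is refused whole. OPENING is the finger opening in mm, from 0 to 88.1, set as the call begins (- or left out, the last holds). The fingers move at their own pace and stop on an object; FORCE is the grip in N (left out, the last holds). Time passes only in rows, so rows that do not move let the fingers close, or fill a call up. It gives the time, the measured TCP pose, the force, the opening and the grip force at its end, in the units of the state.
- ctrl.sense(): the state, without advancing time (a new reading comes with each control period).
- optics.grab_frame(name): name is "scene" or "top" or "wrist"; returns the picture (420x560x3 uint8, red, green, blue); there is no depth.
- optics.camera_model(name): a dict with "K" (3x3 intrinsics, pixels), "eye" and "attitude" of the camera in the world. Camera axes: x right, y down, z forward; pixel columns grow to the right and rows downward; lengths in m; the calibration is good to about 2 mm. A picture is of the moment at which its call begins: read the wrist's pose just before it. camera_model takes no time and is no camera call; for the wrist camera it gives the pose at the moment of the call.
- ctrl.sign_off(): hands the job in; it is judged then, once.
The state is a dict: "t": time; "qpos": joint angles; "joint_velocities": joint speeds; "joint_torque": joint torques, N m; "position": TCP position; "eef_rot": TCP orientation; "ft_force": force on the tool from outside, world axes, zero at the start; "moment": the same for the moment, N m; "finger_gap": finger opening in m; "gripper_force": force on a finger pad.
Only numpy, scipy, OpenCV 4.12 (cv2) and the standard library are available. Lean on these libraries where they do the work, as an engineer would, in place of code of your own. Each camera call takes 0.05 s, during which the arm holds its last target. There are 200 camera calls.

### The job

First tip the grey lid up by its red tab until it stands clearly at a slant on the tub, lift it off and lay it flat, right way up, on the table clear of the tub. Then tilt the blue tray up by its steel bar to about 15 degrees so that all the orange balls pool at the low end, gather them with the scoop and pour them all into the tub; do not handle the balls with the fingers. Finally put the scoop back lying flat on its black mat, let the tray down level again, and leave the spool, glue stick and scraper where they are.

Things in the scene. Friction and masses are not known exactly. Their poses are not given: they have to be found in the camera images.
- tray_low (a point): Blue shallow tray, inside 240 x 140 mm, walls 5 thick, 35 high (70 at the low end and 90 mm along the sides), hinged across its low (far) end on a fixed stand. Point: top of the floor, middle of the inner foot of the low end wall; hinge axis (along y) 5 mm below it. Axes turn with the tray: x along the floor to the low end (floor x -0.240 to 0), y across (-0.070 to 0.070), z square to the floor.
- tray_bar (a point): Middle of the tray's steel lifting bar at its near end: round, 14 mm diameter, 100 mm long along the tray's y, its centre 37 mm off the end wall, about 60 mm above the table when level; from the hinge axis 280 mm back and 30 mm up. Axes as tray_low.
- tray (a joint): Tilt of the tray, rad: 0 = level on its rubber rest, grows as the bar end is lifted, stop at 0.6. The hinge is stiff (2.5 N m of friction, about 9 to 13 N at the bar to move) and the tray stays at the angle where it is left.
- tub: Yellow open plastic tub, outside 150 (x) by 164 (y) by 80 mm high, walls 4 mm, fixed to the table. Origin: centre of its underside, z up; x points roughly away from the robot.
- lid: Loose grey lid on the tub's rim: plate 156 (x) by 170 (y) mm, 6 mm thick, with a plug 134 by 148 mm, 6 mm deep under it inside the rim. Origin: centre of the plug's underside (74 mm above the table when seated, 0 when laid on the table), z up. About 150 g.
- lid_tab (a point): Centre of the red upright tab on the lid near its +x edge: 10 mm thick (x), 46 mm wide (y), 29 mm above the plate's top. It is 60 mm from the lid's centre in x, 27 mm above the lid's origin; the opposite edge of the plate is 78 mm from the centre in -x. Axes as the lid's.
- scoop: Aluminium scoop: flat pan 105 mm long (x) by 130 mm wide (y), floor 2.5 mm thick, back and side walls 34 to 36 mm high; the front (+x) is the open mouth, the side walls stop 35 mm short of it. Origin: middle of the underside of its floor, z up; lip at x +0.0525, back wall at x -0.0525. About 160 g.
- scoop_grip (a point): Centre of the gripping part of the scoop's black handle, which rises from the back wall: a plate 46 mm wide (y), 14 mm thick, 80 mm long, its top about 105 mm above the scoop's underside, leaning back from the mouth by 20 degrees. In the scoop's frame it is at x -0.066, z 0.0735. Axes as the scoop's.
- mat: Black rubber mat 170 (x) by 190 (y) by 3 mm fixed to the table, the scoop's parking place. Origin: centre of its underside.
- ball1: Orange printed valve ball, 40 mm diameter, with a dark bore, smooth, about 25 g, free to roll; origin at its centre. May be absent.
- ball2: Orange printed valve ball, 40 mm diameter, with a dark bore, smooth, about 25 g, free to roll; origin at its centre. May be absent.
- ball3: Orange printed valve ball, 40 mm diameter, with a dark bore, smooth, about 25 g, free to roll; origin at its centre. May be absent.
- ball4: Orange printed valve ball, 40 mm diameter, with a dark bore, smooth, about 25 g, free to roll; origin at its centre. May be absent.
- ball5: Orange printed valve ball, 40 mm diameter, with a dark bore, smooth, about 25 g, free to roll; origin at its centre. May be absent.
- ball6: Orange printed valve ball, 40 mm diameter, with a dark bore, smooth, about 25 g, free to roll; origin at its centre. May be absent.
- spool: Bystander: filament spool lying flat, 150 mm diameter, 50 mm high; origin at the centre of its underside.
- glue: Bystander: glue stick standing upright, 32 mm diameter, 100 mm tall; origin at the centre of its underside.
- scraper: Bystander: print scraper 200 mm long lying on the table; origin at the middle of its underside.
Mind the look-alikes: they are no part of the job. What is shaped like the ball2 but purple is not meant.

How it is judged:
By the outcome, as a careful person would: the job done as asked, in the order asked, and still so for the second after the job is handed in, with the robot touching nothing.
Of ball1, ball2, ball3, ball4, ball5, ball6 only 3 to 5 are there at a start; the rules pass over those that are not, and their reading is None.
At some moment in a run one of scoop, lid may be knocked a few centimetres aside while the robot is not near it.
It also fails if it takes over 192 s, if anything falls off the work surface, if the arm or the gripper's body presses on something with over 40 N, if the wrist force passes 120 N, or if a joint passes its speed limit or range.

## Working session

There is one attempt and no reset: what is moved stays moved. The work goes in short steps, Python scripts to look and compute and a shell command to move; the robot and the scene stay as the last step left them, time stands still between calls to the robot, and variables do not carry over. Pictures are saved under pics/ and viewed, at most 14 in all, crops included, and the job is handed in when it is done.

```bash
mkdir -p pics; ls; cat > h.py <<'E'
import numpy as np, cv2
from cell import ctrl, optics
def pic(n,f,crop=None,s=1):
    im=optics.grab_frame(n)
    cv2.imwrite(f'pics/{f}_raw.png',im[:,:,::-1])
    if crop: x0,y0,x1,y1=crop; im=im[y0:y1,x0:x1]
    if s!=1: im=cv2.resize(im,None,fx=s,fy=s,interpolation=cv2.INTER_CUBIC)
    cv2.imwrite(f'pics/{f}.png',im[:,:,::-1]); return im
def R(m):
    a=np.array(m['attitude'],float)
    if a.shape==(3,3): return a
    from scipy.spatial.transform import Rotation as Q
    return Q.from_quat(a[[1,2,3,0]]).as_matrix()
def ray(n,u,v,z,m=None):
    m=m or optics.camera_model(n); d=R(m)@np.linalg.inv(np.array(m['K']))@[u,v,1]
    e=np.array(m['eye']); return e+d*(z-e[2])/d[2]
def proj(n,p,m=None):
    m=m or optics.camera_model(n); c=R(m).T@(np.array(p)-np.array(m['eye'])); q=np.array(m['K'])@c; return q[:2]/q[2]
E
python3 - <<'E'
from h import *
print(ctrl.sense(), ctrl.grasp_offset)
for n in('scene','top','wrist'): print(n,optics.camera_model(n))
pic('top','top0',s=1.42);pic('scene','scene0',s=1.42)
E
```

```text
pics
{'t': 0.0, 'qpos': array([-1.40143720e+00,  3.13420289e-01,  1.49844139e+00, -9.02162773e-06,
        1.33099045e+00, -2.23412364e-01]), 'joint_velocities': array([ 0.00089625,  0.00052475,  0.00100924,  0.00170803,  0.00014782,
       -0.00127675]), 'joint_torque': array([ 1.64411445e-03, -4.02210331e+01, -2.52266389e+01,  6.95597171e-02,
        3.52962606e-02, -6.93627180e-05]), 'position': array([ 0.20088169, -0.48477907,  0.23817465]), 'eef_rot': array([-6.29626216e-04,  9.80777812e-01,  1.95126848e-01,  1.26381529e-05]), 'ft_force': array([ 0.23760886,  0.70250879, -0.4986532 ]), 'moment': array([-0.02051416,  0.01323423, -0.02359613]), 'gripper_force': 0.0, 'finger_gap': 0.08790126248245385} -0.0187
scene {'K': array([[544.86187525,   0.        , 275.14945627],
       [  0.        , 544.86187525, 212.60408386],
       [  0.        ,   0.        ,   1.        ]]), 'eye': array([ 1.16531447, -0.65571294,  1.41976605]), 'attitude': array([-0.25506004,  0.8912068 ,  0.35874306, -0.1095364 ])}
top {'K': array([[471.40038767,   0.        , 273.48962007],
       [  0.        , 471.40038767, 206.29973329],
       [  0.        ,   0.        ,   1.        ]]), 'eye': array([ 0.39057597, -0.03467146,  1.09472366]), 'attitude': array([ 0.04650602, -0.70467684,  0.7050394 , -0.06470841])}
wrist {'K': array([[340.95253892,   0.        , 281.77251733],
       [  0.        , 340.95253892, 207.74917309],
       [  0.        ,   0.        ,   1.        ]]), 'eye': array([ 0.2719947 , -0.45649318,  0.38318761]), 'attitude': array([ 0.12575939,  0.8220023 , -0.54890133, -0.08487716])}
```

View pics/top0.png

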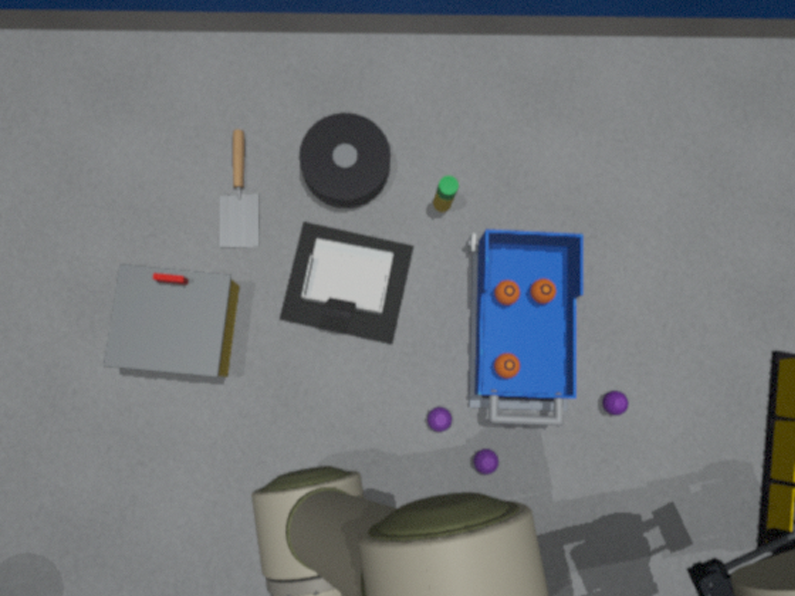

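View pics/scene0.png

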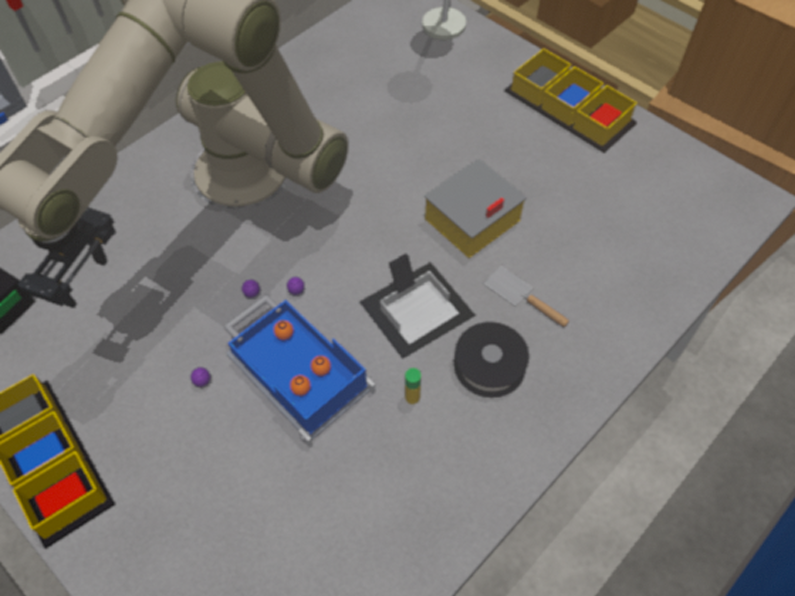

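```bash
python3 - <<'E'
from h import *
T=lambda u,v,z: np.round(ray('top',u/1.42,v/1.42,z),3)
print('tab',T(170,278,.113))
print('lid',[T(*p,.086) for p in[(118,264),(231,274),(222,377),(105,366)]])
print('mat',[T(*p,.003) for p in[(304,222),(413,245),(392,343),(281,319)]])
print('bar',T(492,420,.06),T(560,422,.06)); print('trayfar',T(484,231,.1),T(583,234,.1))
print('purple',T(439,419,.02),T(485,461,.02),T(615,403,.02)); print('spool',T(345,158,.05),'glue',T(448,186,.1),'scr',T(239,190,0))
im=cv2.imread('pics/top0_raw.png')
a=cv2.resize(im[150:280,65:185],None,fx=4,fy=4,interpolation=2);b=cv2.resize(im[145:275,190:290],None,fx=4,fy=4,interpolation=2)
cv2.imwrite('pics/c0.png',np.hstack([a[:, :390],b]))
E
```

```text
tab [0.568 0.263 0.113]
lid [array([0.595, 0.35 , 0.086]), array([0.58 , 0.179, 0.086]), array([0.424, 0.187, 0.086]), array([0.44 , 0.36 , 0.086])]
mat [array([0.684, 0.078, 0.003]), array([ 0.645, -0.105,  0.003]), array([ 0.481, -0.069,  0.003]), array([0.521, 0.113, 0.003])]
bar [ 0.359 -0.219  0.06 ] [ 0.355 -0.324  0.06 ]
trayfar [ 0.645 -0.208  0.1  ] [ 0.641 -0.36   0.1  ]
purple [ 0.359 -0.142  0.02 ] [ 0.294 -0.214  0.02 ] [ 0.384 -0.425  0.02 ]
spool [0.779 0.008 0.05 ] glue [ 0.716 -0.153  0.1  ] scr [0.74  0.189 0.   ]
```

View pics/c0.png

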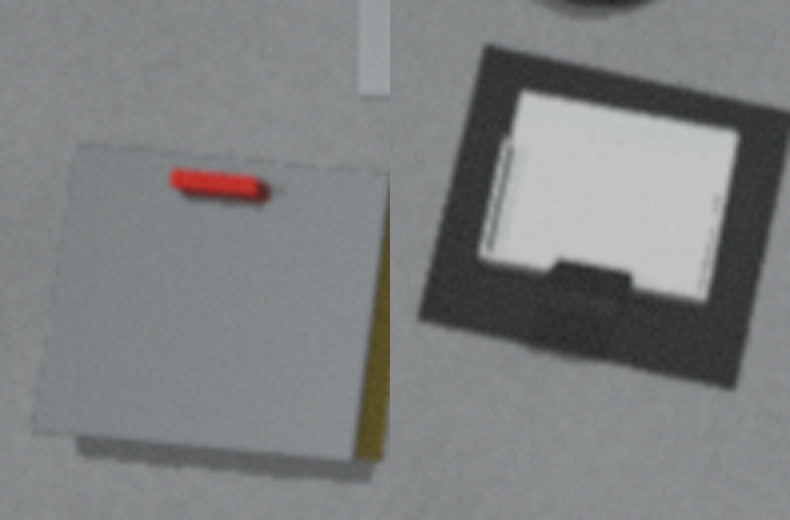

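```bash
cat >> h.py <<'E'
def st():
    s=ctrl.sense(); w,x,y,z=s['eef_rot']; ph=2*np.degrees(np.arctan2(y,x)); return s,(ph+180)%360-180
def d(x,y,z,phi):
    s,ph=st(); e=np.array([x,y,z])-s['position']; c,k=np.cos(np.radians(ph)),np.sin(np.radians(ph))
    yaw=(ph-phi+180)%360-180
    f=lambda a:np.round([1e3*(e[0]*np.cos(a)+e[1]*np.sin(a)),1e3*(e[0]*np.sin(a)-e[1]*np.cos(a)),-1e3*e[2]],1)
    print('t',round(s['t'],2),'pos',np.round(s['position'],4),'phi',round(ph,2),'shift now-axes',f(np.radians(ph)),'yaw',round(yaw,1),'| shift after-yaw axes',f(np.radians(phi)),'F',np.round(s['ft_force'],1),'gap',round(s['finger_gap']*1e3,1),'grip',round(float(s['gripper_force']),1))
E
python3 -c "
from h import *
d(.48,.268,.25,-4.3)"; which creep; python3 -m creep '[[[0,0,0,10],[0,0,0,10],[0,0,0,7],[0,0,0,0],[0,0,0,0]]]' 88 ; python3 -c "
from h import *
d(.48,.268,.25,-4.3)"
```

```text
t 0.1 pos [ 0.2009 -0.4848  0.2382] phi 22.51 shift now-axes [ 546.  -588.6  -11.8] yaw 26.8 | shift after-yaw axes [ 221.8 -771.6  -11.8] F [0.1 0.9 0.2] gap 88.4 grip 0.0
t: 0.72
position: [0.2009, -0.4849, 0.2386]
eef_rot: [-0.0, 0.999, -0.038, -0.0]
ft_force: [-0.5, 1.4, 0.2]
finger_gap: 0.0875
gripper_force: 0.0
t 0.72 pos [ 0.2009 -0.4849  0.2386] phi -4.36 shift now-axes [ 221.  -772.   -11.4] yaw -0.1 | shift after-yaw axes [ 221.8 -771.7  -11.4] F [-0.5  1.4  0.2] gap 87.5 grip 0.0which: no creep in (/usr/local/sbin:/usr/local/bin:/usr/sbin:/usr/bin:/sbin:/bin)
```

```bash
for i in 1 2 3 ; do :; done; python3 -m creep '[[[15,-50,-2,0],[15,-50,-2,0],[15,-50,-2,0],[15,-50,-2,0],[15,-50,-2,0]]]' >/dev/null;python3 -m creep '[[[15,-50,0,0],[15,-50,0,0],[15,-50,0,0],[15,-50,0,0],[15,-50,0,0]]]' >/dev/null;python3 -m creep '[[[15,-50,0,0],[15,-50,0,0],[15,-50,0,0],[15,-50,0,0],[15,-50,0,0]]]' >/dev/null; python3 -m creep '[[[0,-22,0,0],[0,0,0,0],[0,0,0,0],[0,0,0,0],[0,0,0,0]]]' >/dev/null; python3 - <<'E'
from h import *
d(.48,.268,.25,-4.3)
pic('wrist','w1',s=1.42)
E
```

```text
t 3.23 pos [0.4858 0.2663 0.2489] phi -4.54 shift now-axes [-5.9 -1.2 -1.1] yaw -0.2 | shift after-yaw axes [-5.9 -1.2 -1.1] F [-0.3 -0.2  0.4] gap 88.3 grip 0.0
```

View pics/w1.png

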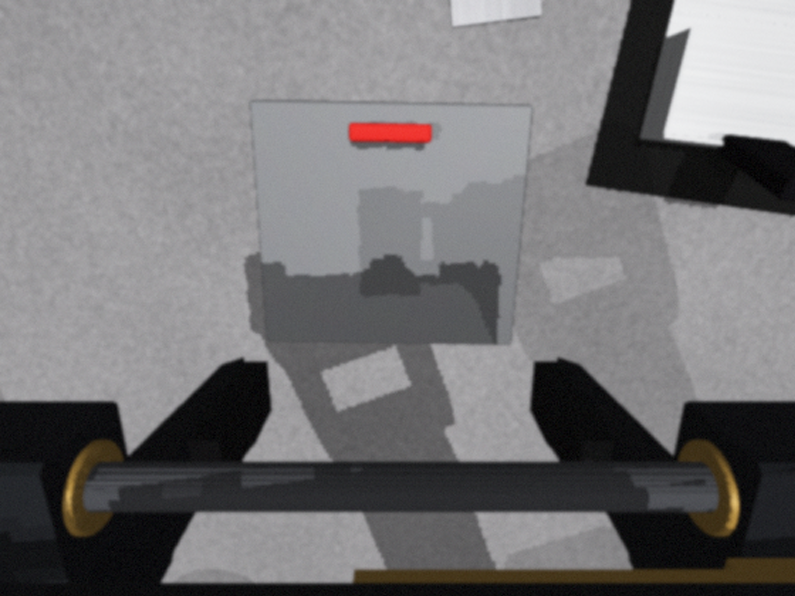

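```bash
python3 - <<'E'
from h import *
T=lambda u,v,z: np.round(ray('wrist',u/1.42,v/1.42,z),4)
print([T(*p,.086) for p in[(251,100),(532,106),(511,345),(264,342)]], T(349,132,.113),T(431,133,.113), T(390,132,.113))
d(.570,.264,.093,-4.3)
E
```

```text
[array([0.5935, 0.3452, 0.086 ]), array([0.5771, 0.1794, 0.086 ]), array([0.424 , 0.1934, 0.086 ]), array([0.4396, 0.3627, 0.086 ])] [0.5704 0.2867 0.113 ] [0.5663 0.2417 0.113 ] [0.5686 0.2642 0.113 ]
t 3.27 pos [0.4858 0.2665 0.2489] phi -4.53 shift now-axes [ 84.1  -4.2 155.9] yaw -0.2 | shift after-yaw axes [ 84.1  -3.8 155.9] F [-0.6 -0.3  0.3] gap 87.8 grip 0.0
```

```bash
python3 -m creep '[[[41,-2,25,0.8],[41,-2,25,0],[0,0,25,0],[0,0,25,0],[0,0,0,0]]]' 80 >/dev/null; python3 - <<'E'
from h import *
d(.5685,.264,.090,-5.3)
E
```

```text
t 3.9 pos [0.5671 0.2635 0.1472] phi -5.31 shift now-axes [ 1.4 -0.6 57.2] yaw -0.0 | shift after-yaw axes [ 1.4 -0.6 57.2] F [ 0.3 -0.   0.4] gap 80.0 grip 0.0
```

```bash
python3 -m creep '[[[1,0,20,0],[0,0,20,0],[0,0,12,0],[0,0,4,0],[0,0,0,0]]]' 75 >/dev/null; python3 -m creep '[[[0,0,0,0],[0,0,0,0],[0,0,0,0],[0,0,0,0],[0,0,0,0]]]' 0 5; python3 - <<'E'
from h import *
d(.5685,.264,.090,-5.3)
E
```

```text
t: 5.15
position: [0.5689, 0.264, 0.093]
eef_rot: [-0.0, 0.999, -0.046, 0.0]
ft_force: [0.1, 1.2, 2.4]
finger_gap: 0.0458
gripper_force: 5.0
t 5.15 pos [0.5689 0.264  0.093 ] phi -5.3 shift now-axes [-0.4  0.   3. ] yaw 0.0 | shift after-yaw axes [-0.4  0.   3. ] F [0.1 1.2 2.4] gap 45.8 grip 5.0
```

```bash
python3 -m creep '[[[-1,0,-6,0],[-1,0,-6,0],[-2,0,-5,0],[-2,0,-6,0],[0,0,0,0]]]' ; python3 -m creep '[[[-2,0,-5,0],[-2,0,-6,0],[-3,0,-5,0],[-2,0,-6,0],[0,0,0,0]]]'; python3 -c "
from h import *
a=pic('top','l1t')[130:290,50:200];b=pic('scene','l1s')[90:200,280:390]
a=cv2.resize(a,(400,420));b=cv2.resize(b,(400,420));cv2.imwrite('pics/l1.png',np.hstack([a,b])[:,:,::-1])"
```

```text
t: 5.78
position: [0.5629, 0.2645, 0.1163]
eef_rot: [-0.0, 0.999, -0.046, 0.0]
ft_force: [-0.1, 0.5, -1.1]
finger_gap: 0.046
gripper_force: 5.0
t: 6.4
position: [0.5539, 0.2654, 0.1384]
eef_rot: [-0.0, 0.999, -0.046, 0.0]
ft_force: [0.8, -1.0, -0.6]
finger_gap: 0.046
gripper_force: 5.0
```

View pics/l1.png

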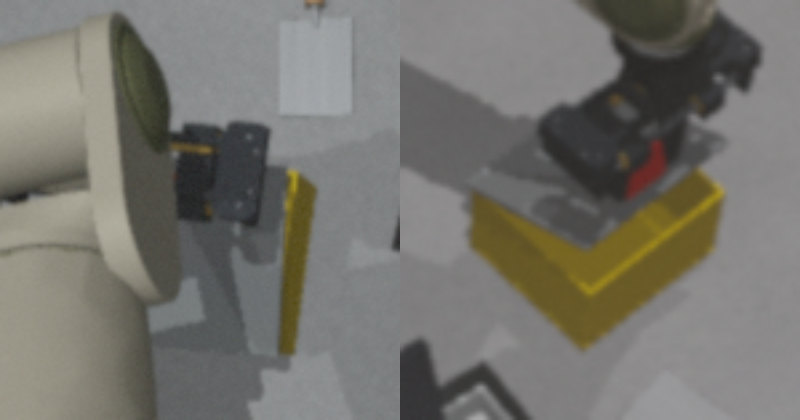

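```bash
python3 -m creep '[[[-3,0,-5,0],[-3,0,-5,0],[-3,0,-5,0],[-4,0,-5,0],[0,0,0,0]]]' ; python3 -m creep '[[[0,0,0,0],[0,0,0,0],[0,0,0,0],[0,0,0,0],[0,0,0,0]]]' 0 30;  python3 -m creep '[[[0,0,-10,0],[0,0,-20,0],[0,0,-25,0],[0,0,-25,0],[0,0,-20,0]]]'; python3 -c "
from h import *
pic('scene','l2',crop=(250,0,480,180),s=3)
d(.46,.475,.22,-5.3); print(proj('scene',[.4,.48,0]),[proj('scene',[x,y,0]).round() for x in(.3,.5) for y in (.38,.58)])"
```

```text
t: 7.12
position: [0.5408, 0.2666, 0.1583]
eef_rot: [-0.0, 0.999, -0.046, 0.0]
ft_force: [-0.2, -1.4, -0.7]
finger_gap: 0.0459
gripper_force: 5.0
t: 7.75
position: [0.5409, 0.2665, 0.1577]
eef_rot: [0.0, 0.999, -0.046, -0.0]
ft_force: [-0.1, 1.6, -1.0]
finger_gap: 0.0456
gripper_force: 30.0
t: 8.38
position: [0.541, 0.2664, 0.2595]
eef_rot: [-0.0, 0.999, -0.046, 0.001]
ft_force: [0.3, -0.1, -1.8]
finger_gap: 0.0455
gripper_force: 30.0
t 8.43 pos [0.5417 0.2667 0.2621] phi -5.29 shift now-axes [-100.5 -199.9   42.1] yaw 0.0 | shift after-yaw axes [-100.6 -199.9   42.1] F [0.2 1.2 0.5] gap 45.7 grip 30.0
[348.19850767 103.15425874] [array([308., 104.]), array([345.,  75.]), array([352., 134.]), array([388., 102.])]
```

View pics/l2.png

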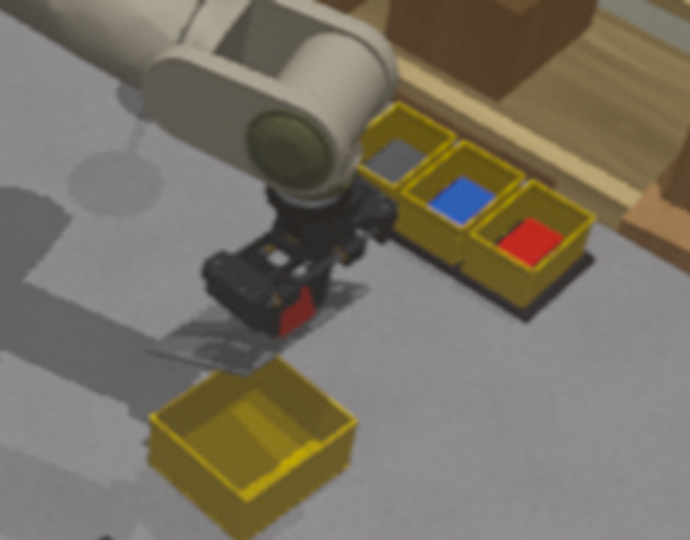

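```bash
python3 -m creep '[[[-20,-30,0,0],[-28,-42,0,0],[-28,-42,0,0],[-28,-42,0,0],[-26,-38,0,0]]]' >/dev/null; python3 -m creep '[[[0,0,20,0],[0,0,40,0],[0,0,40,0],[0,0,40,0],[0,0,25,0]]]' >/dev/null; python3 -m creep '[[[0,0,5,0],[0,0,5,0],[0,0,5,0],[0,0,0,0],[0,0,0,0]]]' 0 10;  python3 -c "
from h import *
d(.43,.47,.085,-5.3)"
```

```text
t: 10.3
position: [0.4296, 0.4718, 0.0783]
eef_rot: [-0.0, 0.999, -0.046, 0.0]
ft_force: [0.3, -0.2, 0.3]
finger_gap: 0.0461
gripper_force: 10.0
t 10.3 pos [0.4296 0.4718 0.0783] phi -5.3 shift now-axes [ 0.6  1.8 -6.7] yaw 0.0 | shift after-yaw axes [ 0.6  1.8 -6.7] F [ 0.3 -0.2  0.3] gap 46.1 grip 10.0
```

```bash
python3 -m creep '[[[4,0,5,0],[4,0,5,0],[4,0,5,0],[3,0,6,0],[3,0,6,0]]]' 0 5; python3 -m creep '[[[3,0,6,0],[2,0,6,0],[2,0,6,0],[1,0,6,0],[1,0,5,0]]]'; python3 -m creep '[[[0,0,1,0],[0,0,0,0],[0,0,0,0],[0,0,0,0],[0,0,0,0]]]' ;  python3 -m creep '[[[0,0,0,0],[0,0,0,0],[0,0,0,0],[0,0,-10,0],[0,0,-30,0]]]' 80; python3 -m creep '[[[0,0,-40,0],[0,0,-40,0],[0,0,-40,0],[-20,40,-20,0],[-20,50,0,0]]]' ; python3 -c "
from h import *
pic('scene','l3',crop=(250,0,480,180),s=2)"
```

```text
t: 10.92
position: [0.4475, 0.4698, 0.0502]
eef_rot: [0.0, 0.999, -0.046, -0.0]
ft_force: [0.1, 0.4, -0.2]
finger_gap: 0.0458
gripper_force: 5.0
t: 11.55
position: [0.4562, 0.4691, 0.0213]
eef_rot: [0.0, 0.999, -0.046, -0.0]
ft_force: [1.1, -0.3, 0.1]
finger_gap: 0.0462
gripper_force: 5.0
t: 12.18
position: [0.4562, 0.4691, 0.0208]
eef_rot: [-0.0, 0.999, -0.046, -0.0]
ft_force: [-0.5, -0.3, -1.2]
finger_gap: 0.0459
gripper_force: 5.0
t: 12.8
position: [0.4557, 0.4687, 0.0605]
eef_rot: [0.001, 0.999, -0.046, -0.001]
ft_force: [0.2, 0.9, -0.6]
finger_gap: 0.0801
gripper_force: 0.0
t: 13.42
position: [0.408, 0.3828, 0.2029]
eef_rot: [-0.001, 0.999, -0.046, 0.002]
ft_force: [1.5, 0.3, -0.0]
finger_gap: 0.08
gripper_force: 0.0
```

View pics/l3.png

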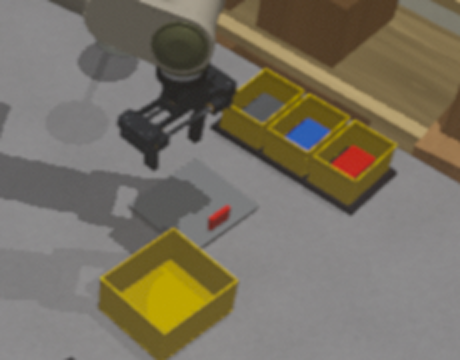

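```bash
python3 -m creep '[[[0,0,0,-10],[0,0,0,-10],[0,0,0,-10],[0,0,0,-10],[0,0,0,-10]]]' 30 >/dev/null; python3 -m creep '[[[0,0,0,-10],[0,0,0,-10],[0,0,0,-10],[0,0,0,-10],[0,0,0,-3.5]]]'  >/dev/null;python3 -c "
from h import *
d(.357,-.272,.2,88.2)"
```

```text
t 14.72 pos [0.4081 0.3832 0.2015] phi 88.39 shift now-axes [-656.4  -32.7    1.5] yaw 0.2 | shift after-yaw axes [-656.5  -30.5    1.5] F [-0.1  0.6 -0. ] gap 29.8 grip 0.0
```

```bash
python3 -m creep '[[[-50,-2,0,0],[-55,-2,0,0],[-55,-2,0,0],[-55,-2,0,0],[-55,-2,0,0]]]' >/dev/null; python3 -m creep '[[[-55,-2,0,0],[-55,-2,0,0],[-55,-2,0,0],[-55,-2,0,0],[-55,-2,0,0]]]'  >/dev/null;  python3 -m creep '[[[-55,-2,0,0],[-55,-2,0,0],[-55,-2,0,0],[-20,-2,0,0],[0,0,0,0]]]'  >/dev/null;python3 -c "
from h import *
d(.357,-.272,.2,88.2); pic('wrist','b1',s=1.42); np.save('mb1.npy',optics.camera_model('wrist'),allow_pickle=True)"
```

```text
t 16.6 pos [ 0.3571 -0.3457  0.2008] phi 88.14 shift now-axes [73.6 -2.5  0.8] yaw -0.1 | shift after-yaw axes [73.6 -2.4  0.8] F [0.1 0.7 0.8] gap 30.2 grip 0.0
```

View pics/b1.png

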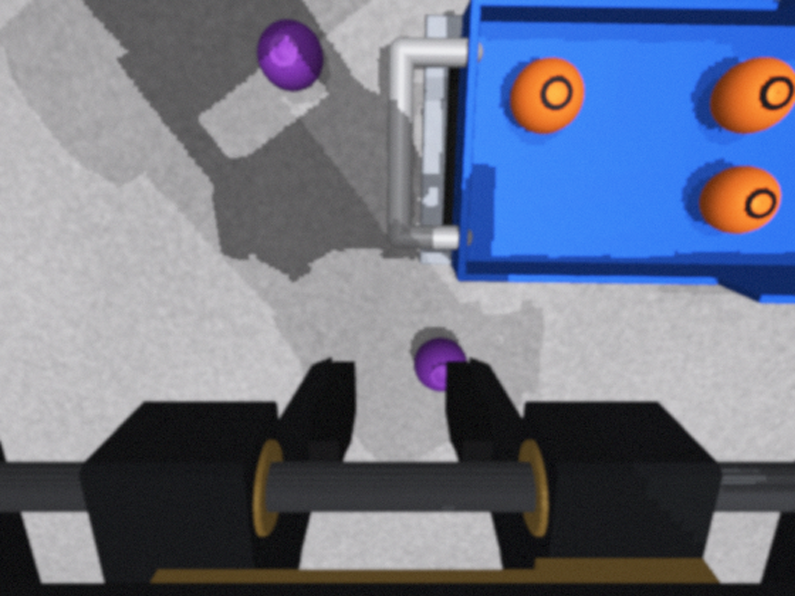

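```bash
python3 - <<'E'
from h import *
T=lambda u,v,z: np.round(ray('wrist',u/1.42,v/1.42,z),4)
print('bar',T(402,50,.06),T(399,232,.06),'ends',T(402,38,.06),T(399,246,.06),'wall',T(478,5,.07),T(463,278,.07))
print('top', [np.round(ray('top',u/1.42,v/1.42,z),4) for u,v,z in [(487,233,.1),(581,236,.1),(479,397,.07),(575,397,.07)]])
E
```

```text
bar [ 0.3614 -0.2209  0.06  ] [ 0.3567 -0.3187  0.06  ] ends [ 0.3616 -0.2152  0.06  ] [ 0.3564 -0.3272  0.06  ] wall [ 0.4001 -0.2033  0.07  ] [ 0.3937 -0.3455  0.07  ]
top [array([ 0.6418, -0.2121,  0.1   ]), array([ 0.6376, -0.3571,  0.1   ]), array([ 0.3935, -0.1986,  0.07  ]), array([ 0.3932, -0.3455,  0.07  ])]
```

```bash
python3 -m creep '[[[35,2,10,0.7],[35,0,20,0],[4,0,20,0],[0,0,20,0],[0,0,20,0]]]' 27 >/dev/null; python3 -c "
from h import *
d(.359,-.271,.046,87.4)"
```

```text
t 17.27 pos [ 0.3624 -0.2698  0.1107] phi 87.63 shift now-axes [-1.3 -3.4 64.7] yaw 0.2 | shift after-yaw axes [-1.3 -3.3 64.7] F [ 0.5 -0.6 -0.7] gap 27.1 grip 0.0
```

```bash
python3 -m creep '[[[-1,-3,5,0.2],[0,0,20,0],[0,0,20,0],[0,0,15,0],[0,0,4,0]]]'; python3 -m creep '[[[0,0,0,0],[0,0,0,0],[0,0,0,0],[0,0,0,0],[0,0,0,0]]]' 0 25; python3 -m creep '[[[0,0.5,-6,0],[0,0.5,-6,0],[0,1,-6,0],[0,1,-6,0],[0,0,0,0]]]'
```

```text
t: 17.9
position: [0.359, -0.2719, 0.0469]
eef_rot: [-0.0, 0.723, 0.691, 0.0]
ft_force: [0.2, -0.2, -0.7]
finger_gap: 0.0269
gripper_force: 0.0
t: 18.52
position: [0.3591, -0.2726, 0.0474]
eef_rot: [0.0, 0.724, 0.69, -0.0]
ft_force: [-3.0, 1.8, 6.9]
finger_gap: 0.013
gripper_force: 25.0
t: 19.15
position: [0.3625, -0.2728, 0.0713]
eef_rot: [0.001, 0.724, 0.69, 0.0]
ft_force: [4.5, 0.5, -0.6]
finger_gap: 0.0131
gripper_force: 25.0
```

```bash
python3 -m creep '[[[0,1,-6,0],[0,1,-6,0],[0,2,-6,0],[0,2,-6,0],[0,1,-6,0]]]';python3 -m creep '[[[0,2,-6,0],[0,2,-6,0],[0,2,-5,0],[0,1,-2,0],[0,0,0,0]]]'; python3 -c "
from h import *
im=pic('wrist','t1',s=1.42);"
```

```text
t: 19.77
position: [0.3695, -0.2731, 0.1006]
eef_rot: [0.0, 0.724, 0.69, 0.0]
ft_force: [12.9, -3.1, -15.4]
finger_gap: 0.013
gripper_force: 25.0
t: 20.4
position: [0.3759, -0.2733, 0.1196]
eef_rot: [-0.0, 0.724, 0.69, -0.0]
ft_force: [2.3, -2.1, -10.2]
finger_gap: 0.0131
gripper_force: 25.0
```

View pics/t1.png

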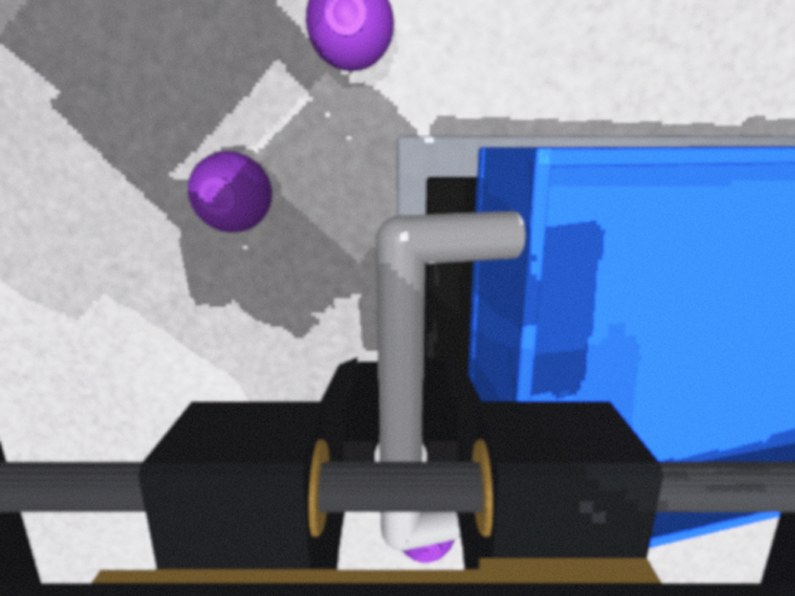

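```bash
python3 -m creep '[[[0,0,0,0],[0,0,0,0],[0,0,0,0],[0,0,-20,0],[0,0,-30,0]]]' 27 >/dev/null; python3 -m creep '[[[0,0,-40,0],[0,-10,-40,10],[0,0,0,10],[0,0,0,10],[0,0,0,10]]]' 75 >/dev/null;python3 -m creep '[[[0,0,0,10],[0,0,0,10],[0,0,0,10],[0,0,0,10],[0,0,0,10]]]' >/dev/null; python3 -c "
from h import *
d(.43,.035,.25,-12)"
```

```text
t 22.32 pos [ 0.366  -0.2728  0.2499] phi -3.02 shift now-axes [ 4.770e+01 -3.108e+02 -1.000e-01] yaw 9.0 | shift after-yaw axes [-1.400e+00 -3.144e+02 -1.000e-01] F [ 0.4 -0.6  0.3] gap 75.2 grip 0.0
```

```bash
python3 -m creep '[[[0,0,0,9],[0,-45,0,0],[0,-55,0,0],[0,-55,0,0],[0,-55,0,0]]]' >/dev/null;python3 -m creep '[[[0,-50,0,0],[0,-40,0,0],[0,-15,0,0],[0,0,0,0],[0,0,0,0]]]' >/dev/null; python3 -c "
from h import *
d(.43,.035,.25,-12)
w=pic('wrist','s1',s=1.0); t=pic('top','s1t',crop=(310,140,430,300),s=1)
a=np.zeros((420,800,3),np.uint8);a[:,:560]=w[:,:];b=cv2.resize(t,(240,320));a[:320,560:]=b;cv2.imwrite('pics/s1c.png',a[:,:,::-1])"
```

```text
t 23.57 pos [0.4298 0.0345 0.2497] phi -11.76 shift now-axes [ 0.1 -0.5 -0.3] yaw 0.2 | shift after-yaw axes [ 0.1 -0.5 -0.3] F [-0.5  0.3  0.3] gap 74.9 grip 0.0
```

View pics/s1c.png

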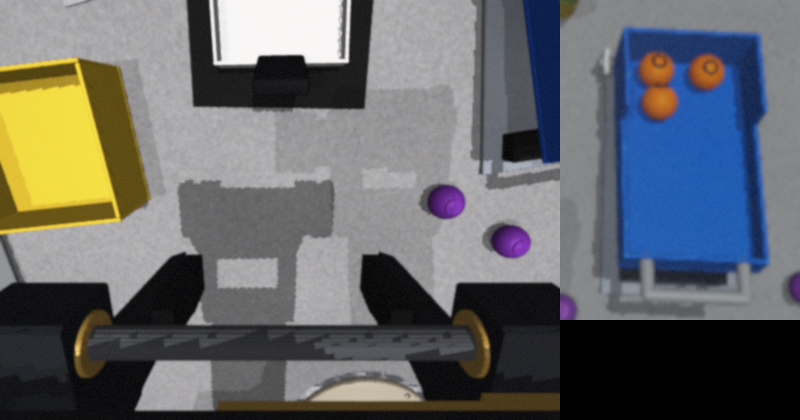

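```bash
python3 - <<'E'
from h import *
T=lambda u,v,z: np.round(ray('wrist',u,v,z),4)
print('back',T(213,65,.038),T(352,66,.038),'mat near',T(193,105,.003),T(365,108,.003))
for z in(.038,.0765,.108): print(z,T(256,66,z),T(307,66,z),T(253,93,z),T(308,94,z))
print('top scoop', [np.round(ray('top',190+(u-390)/4,145+v/4,z),4) for u,v,z in [(521,92,.005),(738,130,.005),(708,300,.038),(479,258,.038),(558,263,.1),(631,273,.1),(545,345,.1)]])
E
```

```text
back [0.5508 0.0759 0.038 ] [ 0.5224 -0.0558  0.038 ] mat near [0.5204 0.1139 0.003 ] [ 0.4786 -0.0709  0.003 ]
0.038 [0.5414 0.0353 0.038 ] [ 0.5313 -0.0131  0.038 ] [0.5179 0.0439 0.038 ] [ 0.5058 -0.0094  0.038 ]
0.0765 [0.5375 0.0334 0.0765] [ 0.5285 -0.0098  0.0765] [0.5165 0.041  0.0765] [ 0.5057 -0.0065  0.0765]
0.108 [0.5343 0.0318 0.108 ] [ 0.5262 -0.0071  0.108 ] [0.5154 0.0387 0.108 ] [ 0.5057 -0.0041  0.108 ]
top scoop [array([0.6552, 0.0568, 0.005 ]), array([ 0.6326, -0.0715,  0.005 ]), array([ 0.527 , -0.0531,  0.038 ]), array([0.5508, 0.0763, 0.038 ]), array([0.5388, 0.0278, 0.1   ]), array([ 0.5335, -0.011 ,  0.1   ]), array([0.495 , 0.0342, 0.1   ])]
```

```bash
python3 -c "
from h import *
d(.5234,.0137,.058,-11.7)"; python3 -m creep '[[[48,0,20,0],[48,0,20,0],[0,0,40,0],[0,0,30,0],[0,0,0,0]]]' 70 >/dev/null; python3 -c "
from h import *
d(.5234,.0137,.058,-11.7); pic('wrist','s2',s=1)"
```

```text
t 23.68 pos [0.4298 0.0346 0.2497] phi -11.79 shift now-axes [ 95.9   1.3 191.7] yaw -0.1 | shift after-yaw axes [ 95.9   1.4 191.7] F [ 0.2  0.2 -0.4] gap 75.1 grip 0.0
t 24.3 pos [0.5229 0.0155 0.1382] phi -11.77 shift now-axes [ 0.8  1.6 80.2] yaw -0.1 | shift after-yaw axes [ 0.8  1.6 80.2] F [0.4 0.4 1.3] gap 69.9 grip 0.0
```

View pics/s2.png

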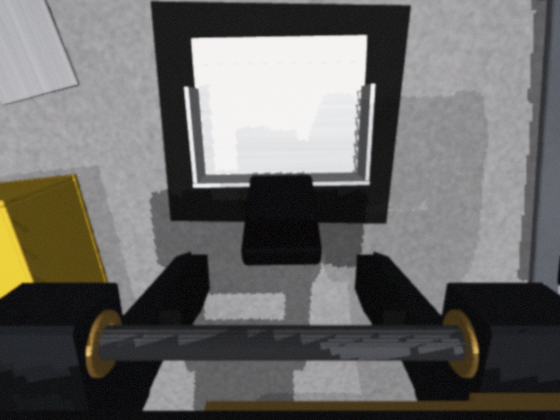

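```bash
python3 -c "
from h import *
for p in [(191,38,.005),(367,36,.005),(189,188,.038),(371,186,.038)]: print(ray('wrist',*p).round(4))
"; python3 -m creep '[[[1,1,20,0],[0,0,25,0],[0,0,25,0],[0,0,9,0],[0,0,0,0]]]' 65 >/dev/null; python3 -m creep '[[[0,0,0,0],[0,0,0,0],[0,0,0,0],[0,0,0,0],[0,0,0,0]]]' 0 50;python3 -m creep '[[[0,0,-5,0],[0,0,-10,0],[0,0,-20,0],[0,0,-40,0],[0,0,-40,0]]]';python3 -m creep '[[[0,0,-40,0],[0,0,-20,0],[0,0,0,0],[0,0,0,0],[0,0,0,0]]]'; python3 -c "
from h import *
pic('scene','s3',crop=(230,120,400,320),s=2.5)"
```

```text
[0.6562 0.0555 0.005 ]
[ 0.6309 -0.0729  0.005 ]
[0.5522 0.0788 0.038 ]
[ 0.5261 -0.0543  0.038 ]
t: 25.6
position: [0.525, 0.015, 0.0616]
eef_rot: [-0.0, 0.995, -0.102, 0.001]
ft_force: [-1.8, -0.9, 6.2]
finger_gap: 0.0458
gripper_force: 50.0
t: 26.22
position: [0.5244, 0.015, 0.1773]
eef_rot: [0.0, 0.995, -0.102, -0.0]
ft_force: [0.1, 0.1, -1.7]
finger_gap: 0.0455
gripper_force: 49.9
t: 26.85
position: [0.5243, 0.015, 0.2347]
eef_rot: [-0.0, 0.995, -0.102, -0.001]
ft_force: [0.0, 0.4, -3.0]
finger_gap: 0.0455
gripper_force: 49.9
```

View pics/s3.png

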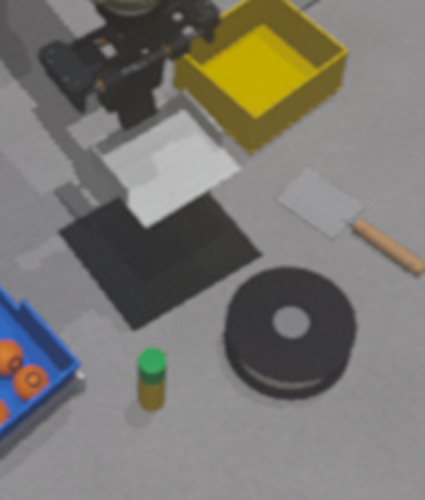

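```bash
python3 -m creep '[[[0,0,0,-9],[0,0,0,0],[0,0,0,0],[0,0,0,0],[0,0,0,0]]]' >/dev/null; python3 -c "
from h import *
d(.4544,-.2753,.16,-2.7)
im=cv2.imread('pics/s1t_raw.png')[:,:,::-1]
for n,p in dict(barL=[-.2623,.05,.1318],barR=[-.2623,-.05,.1318],lowL=[.0245,.075,.101],lowR=[.0245,-.075,.101]).items():
    a=np.radians(-2.7);P=[.6387+p[0]*np.cos(a)-p[1]*np.sin(a),-.2838+p[0]*np.sin(a)+p[1]*np.cos(a),p[2]]
    print(n,proj('top',P).round(1))
"
```

```text
t 27.52 pos [0.5246 0.0149 0.2357] phi -2.74 shift now-axes [-56.3 293.3  75.7] yaw -0.0 | shift after-yaw axes [-56.5 293.2  75.7] F [-0.2  0.3 -2.8] gap 45.7 grip 49.9
barL [353.6 286.7]
barR [402.7 288.9]
lowL [341.8 152.9]
lowR [410.1 156.3]
```

```bash
python3 -m creep '[[[-10,40,0,0],[-12,60,0,0],[-12,60,0,0],[-12,60,0,0],[-10,55,0,0]]]' >/dev/null; python3 -m creep '[[[0,18,0,0],[0,0,20,0],[0,0,25,0],[0,0,20,0],[0,0,5,0]]]' ; python3 -c "
from h import *
d(.4544,-.2753,.16,-2.7)"
```

```text
t: 28.78
position: [0.455, -0.2741, 0.1648]
eef_rot: [-0.001, 1.0, -0.023, -0.001]
ft_force: [-0.1, -0.7, -1.9]
finger_gap: 0.0453
gripper_force: 49.9
t 28.77 pos [ 0.455  -0.2741  0.1648] phi -2.66 shift now-axes [-0.5  1.2  4.8] yaw 0.0 | shift after-yaw axes [-0.5  1.2  4.8] F [-0.1 -0.7 -1.9] gap 45.3 grip 49.9
```

```bash
cat >> h.py <<'E'
def lip(pitch,y=0,L=.1185,Z=-.077,up=.0025):
    s,ph=st(); a=np.radians(pitch); c,k=np.cos(np.radians(ph)),np.sin(np.radians(ph))
    x,z=L*np.cos(a)-(Z+up)*np.sin(a), L*np.sin(a)+(Z+up)*np.cos(a)
    return s['position']+[x*c-y*k,x*k+y*c,z+.0187]
def look(f):
    im=optics.grab_frame('wrist'); cv2.imwrite(f'pics/{f}_raw.png',im[:,:,::-1]); m=optics.camera_model('wrist')
    tab=[(p,proj('wrist',lip(p),m).round(0)[1]) for p in range(-50,21,5)]
    hsv=cv2.cvtColor(im,cv2.COLOR_RGB2HSV); print('lip rows',tab)
    for u in(235,282,330):
        col=hsv[:,u]; lab=''.join('B' if (s>100 and 95<h<130 ) else 'O' if (s>120 and h<25) else 'W' if (s<60 and v>110) else '.' for h,s,v in col)
        import itertools
        print(u,[(k,len(list(g))) for k,g in itertools.groupby(lab[:300])])
E
python3 -c "
from h import *
look('p0')"; python3 -m creep '[[[0,1,0,0],[0,0,0,0],[0,0,0,0],[0,0,0,0],[0,0,0,0]]]' 0 6; python3 -c "
from h import *
look('p1')"
```

```text
lip rows [(-50, np.float64(177.0)), (-45, np.float64(162.0)), (-40, np.float64(148.0)), (-35, np.float64(133.0)), (-30, np.float64(118.0)), (-25, np.float64(102.0)), (-20, np.float64(86.0)), (-15, np.float64(70.0)), (-10, np.float64(53.0)), (-5, np.float64(36.0)), (0, np.float64(17.0)), (5, np.float64(-1.0)), (10, np.float64(-21.0)), (15, np.float64(-42.0)), (20, np.float64(-63.0))]
235 [('O', 18), ('W', 187), ('.', 17), ('W', 4), ('.', 1), ('B', 18), ('.', 40), ('B', 1), ('.', 9), ('B', 1), ('.', 4)]
282 [('B', 17), ('W', 186), ('.', 57), ('B', 1), ('.', 19), ('B', 1), ('.', 5), ('B', 1), ('.', 2), ('B', 1), ('.', 9), ('B', 1)]
330 [('B', 16), ('W', 188), ('.', 16), ('W', 4), ('.', 1), ('B', 29), ('.', 2), ('O', 1), ('B', 1), ('.', 25), ('B', 1), ('.', 11), ('O', 1), ('.', 4)]
t: 29.45
position: [0.4549, -0.2761, 0.1658]
eef_rot: [0.0, 1.0, -0.024, 0.0]
ft_force: [0.1, 0.2, -2.2]
finger_gap: 0.0461
gripper_force: 6.0
lip rows [(-50, np.float64(177.0)), (-45, np.float64(163.0)), (-40, np.float64(148.0)), (-35, np.float64(133.0)), (-30, np.float64(118.0)), (-25, np.float64(102.0)), (-20, np.float64(86.0)), (-15, np.float64(70.0)), (-10, np.float64(53.0)), (-5, np.float64(36.0)), (0, np.float64(18.0)), (5, np.float64(-1.0)), (10, np.float64(-21.0)), (15, np.float64(-41.0)), (20, np.float64(-63.0))]
235 [('O', 25), ('.', 1), ('W', 183), ('.', 15), ('W', 4), ('B', 22), ('.', 7), ('O', 1), ('.', 15), ('B', 1), ('.', 5), ('B', 1), ('.', 20)]
282 [('B', 25), ('.', 1), ('W', 181), ('.', 34), ('O', 1), ('.', 4), ('B', 1), ('.', 4), ('B', 1), ('.', 14), ('B', 1), ('.', 1), ('B', 1), ('.', 6), ('B', 1), ('.', 9), ('B', 1), ('.', 14)]
330 [('B', 25), ('.', 1), ('W', 181), ('.', 16), ('W', 4), ('.', 1), ('B', 27), ('.', 10), ('B', 1), ('.', 5), ('O', 1), ('.', 8), ('B', 1), ('.', 3), ('O', 1), ('.', 6), ('B', 1), ('.', 3), ('B', 1), ('.', 4)]
```

```bash
sed -i 's/tab=\[.*/tab=[(p,int(proj("wrist",lip(p),m)[1])) for p in range(-50,26,5)]/; s/^    hsv=.*/    hsv=cv2.cvtColor(im,cv2.COLOR_RGB2HSV)/; s/^        print(u,.*/        r=[(k,len(list(g))) for k,g in itertools.groupby(lab[:300])]; n=0\n        for k,l in r:\n            if k=="W" and l>40: print(u,"lip row",n,"len",l,"pitch~",round(float(np.interp(n,[b for a,b in tab][::-1],[a for a,b in tab][::-1])),1),lab[max(0,n-1)]); break\n            n+=l/' h.py; python3 -m creep '[[[0,0,0,0],[0,0,0,0],[0,0,0,0],[0,0,0,0],[0,0,0,0]]]' 0 4; python3 -c "
from h import *
look('p2')"
```

```text
t: 30.12
position: [0.4549, -0.2761, 0.1657]
eef_rot: [0.0, 1.0, -0.024, -0.0]
ft_force: [0.6, -0.2, -1.5]
finger_gap: 0.0461
gripper_force: 4.0
235 lip row 67 len 163 pitch~ -14.4 B
282 lip row 67 len 159 pitch~ -14.4 B
330 lip row 67 len 163 pitch~ -14.4 B
```

```bash
python3 -m creep '[[[0,0,0,0],[0,0,0,0],[0,0,0,0],[0,0,0,0],[0,0,0,0]]]' 0 5|tail -1; python3 -c "
from h import *
look('p3')"
```

```text
gripper_force: 5.0
235 lip row 67 len 163 pitch~ -14.4 B
282 lip row 67 len 159 pitch~ -14.4 B
330 lip row 67 len 163 pitch~ -14.4 B
```

```bash
python3 -m creep '[[[0,0,5,0],[0,0,5,0],[0,0,5,0],[0,0,0,0],[0,0,0,0]]]' 0 4|tail -6; python3 -c "
from h import *
look('p4')"
```

```text
t: 31.48
position: [0.4549, -0.2762, 0.1508]
eef_rot: [0.0, 1.0, -0.024, 0.0]
ft_force: [-0.2, -0.9, -2.4]
finger_gap: 0.046
gripper_force: 4.0
235 lip row 68 len 162 pitch~ -14.4 .
282 lip row 68 len 158 pitch~ -14.4 .
330 lip row 68 len 162 pitch~ -14.4 .
```

```bash
python3 -m creep '[[[0,0,0,0],[0,0,0,0],[0,0,0,0],[0,0,0,0],[0,0,0,0]]]' 0 3|tail -6; python3 -c "
from h import *
look('p5')"
```

```text
t: 32.15
position: [0.4549, -0.2761, 0.1508]
eef_rot: [0.0, 1.0, -0.024, 0.0]
ft_force: [-0.0, 1.4, -0.1]
finger_gap: 0.046
gripper_force: 3.0
235 lip row 75 len 160 pitch~ -16.8 B
282 lip row 75 len 154 pitch~ -16.8 B
330 lip row 75 len 160 pitch~ -16.8 B
```

```bash
python3 -m creep '[[[12,0,4,0],[12,0,4,0],[12,0,4,0],[12,0,4,0],[12,0,3,0]]]' 0 12|tail -6; python3 -c "
from h import *
look('p6')
im=cv2.imread('pics/p6_raw.png');h=cv2.cvtColor(im,cv2.COLOR_BGR2HSV);m=cv2.inRange(h,(3,130,80),(22,255,255));n,_,s,c=cv2.connectedComponentsWithStats(m);print([(s[i].tolist(),c[i].round()) for i in range(1,n) if s[i][4]>80])"
```

```text
t: 32.83
position: [0.5157, -0.2789, 0.1313]
eef_rot: [-0.0, 1.0, -0.023, -0.0]
ft_force: [-2.1, -0.3, 2.7]
finger_gap: 0.0462
gripper_force: 12.0
235 lip row 140 len 92 pitch~ -37.7 O
282 lip row 70 len 157 pitch~ -15.3 B
330 lip row 78 len 154 pitch~ -17.6 .
[([193, 3, 87, 139, 6435], array([236.,  73.])), ([293, 3, 67, 75, 3180], array([325.,  41.])), ([210, 12, 23, 23, 410], array([221.,  23.])), ([320, 21, 22, 24, 430], array([330.,  32.])), ([250, 120, 20, 18, 260], array([259., 129.])), ([142, 314, 15, 63, 386], array([147., 347.])), ([409, 315, 15, 62, 404], array([417., 349.])), ([221, 394, 273, 15, 1366], array([374., 404.])), ([149, 402, 71, 7, 276], array([184., 405.]))]
```

```bash
python3 -m creep '[[[5,0,1.5,0],[5,0,1.5,0],[5,0,1.5,0],[4,0,1,0],[0,0,0,0]]]' 0 15|tail -6; python3 -m creep '[[[3,0,1,0],[3,0,1,0],[2,0,0.5,0],[0,0,0,0],[0,0,0,0]]]' |tail -6; cat >> h.py <<'E'
def balls(f):
    im=cv2.imread(f'pics/{f}_raw.png');h=cv2.cvtColor(im,cv2.COLOR_BGR2HSV);m=cv2.inRange(h,(3,130,80),(22,255,255));m[280:]=0;n,_,s,c=cv2.connectedComponentsWithStats(m);print([(s[i].tolist(),c[i].round().tolist()) for i in range(1,n) if s[i][4]>80])
E
python3 -c "
from h import *
look('p7');balls('p7')"
```

```text
t: 33.5
position: [0.5342, -0.2799, 0.126]
eef_rot: [0.0, 1.0, -0.024, 0.0]
ft_force: [0.7, -0.9, 0.7]
finger_gap: 0.0458
gripper_force: 15.0
t: 34.12
position: [0.5419, -0.2803, 0.1238]
eef_rot: [0.0, 1.0, -0.024, 0.0]
ft_force: [-1.6, 0.2, 3.3]
finger_gap: 0.0455
gripper_force: 15.0
235 lip row 110 len 121 pitch~ -27.7 .
282 lip row 124 len 103 pitch~ -32.3 .
330 lip row 118 len 113 pitch~ -30.3 O
[([171, 51, 70, 72, 3711], [207.0, 85.0]), ([245, 51, 68, 72, 3848], [278.0, 86.0]), ([316, 51, 69, 72, 3918], [350.0, 86.0]), ([173, 95, 15, 19, 161], [180.0, 104.0])]
```

```bash
python3 -m creep '[[[2,0,2,0],[0,0,4,0],[-3,0,0,0],[-3,0,0,0],[-3,0,0,0]]]' 0 8|tail -6; python3 -c "
from h import *
look('p8');balls('p8')"
```

```text
t: 34.8
position: [0.5351, -0.2799, 0.1178]
eef_rot: [0.0, 1.0, -0.023, 0.001]
ft_force: [3.8, -1.0, 3.3]
finger_gap: 0.0458
gripper_force: 8.0
235 lip row 86 len 136 pitch~ -20.0 .
282 lip row 108 len 114 pitch~ -27.0 .
330 lip row 99 len 123 pitch~ -24.1 .
[([160, 27, 77, 81, 4591], [200.0, 66.0]), ([241, 27, 74, 81, 4702], [277.0, 67.0]), ([319, 27, 77, 80, 4804], [356.0, 66.0]), ([163, 76, 16, 22, 182], [170.0, 86.0])]
```

```bash
cat >> h.py <<'E'
def ballw(cs,pos=None):
    # three touching balls in a row: list of (u,v); depth from spacing
    m=dict(optics.camera_model('wrist')); s,_=st()
    if pos is not None: m['eye']=np.array(m['eye'])+np.array(pos)-s['position']
    Z=m['K'][0][0]*40*(len(cs)-1)/np.hypot(*(np.array(cs[-1])-cs[0]))/1e3
    out=[]
    for u,v in cs:
        p=np.array(m['eye'])+R(m)@(np.linalg.inv(m['K'])@[u,v,1])*Z; q=p-[.6387,-.2838,.03]
        a=np.radians(-2.7); S=q[0]*np.cos(a)+q[1]*np.sin(a); th=np.radians(15.2)
        out.append(np.round([*p, S*np.cos(th)-q[2]*np.sin(th), S*np.sin(th)+q[2]*np.cos(th)-.005],4))
    return np.array(out)
E
python3 -c "
from h import *
print('p7',ballw([(205.5,87),(278.5,87),(350.5,87)],[.5419,-.2803,.1238]))
print('p8',ballw([(198.5,67.5),(278,67.5),(357.5,67)]))"
```

```text
p7 [[ 0.6279 -0.2435  0.0694 -0.0226  0.0297]
 [ 0.626  -0.2838  0.0694 -0.0226  0.0297]
 [ 0.6241 -0.3235  0.0694 -0.0226  0.0297]]
p8 [[ 0.6293 -0.2438  0.078  -0.0234  0.0384]
 [ 0.6275 -0.2837  0.078  -0.0234  0.0384]
 [ 0.6258 -0.3237  0.0779 -0.0232  0.0384]]
```

```bash
python3 -m creep '[[[-3,0,0.5,0],[-3,0,0.5,0],[-3,0,0.5,0],[-3,0,0.5,0],[0,0,0,0]]]' 0 8|tail -6; python3 -c "
from h import *
look('p9');balls('p9')"
```

```text
t: 35.48
position: [0.5223, -0.2793, 0.1154]
eef_rot: [-0.0, 1.0, -0.024, -0.0]
ft_force: [2.0, -1.9, 2.0]
finger_gap: 0.046
gripper_force: 8.0
235 lip row 42 len 163 pitch~ -7.1 .
282 lip row 74 len 130 pitch~ -16.5 .
330 lip row 57 len 147 pitch~ -11.5 .
[([144, 0, 88, 73, 4872], [192.0, 32.0]), ([236, 0, 83, 73, 5167], [277.0, 32.0]), ([323, 0, 88, 73, 5178], [364.0, 32.0]), ([146, 29, 18, 27, 286], [155.0, 42.0]), ([391, 42, 15, 20, 85], [398.0, 51.0])]
```

```bash
python3 -c "
from h import *
print('p9',ballw([(188,31),(277.5,31),(367,31)]))"
```

```text
p9 [[ 0.6308 -0.2437  0.0913 -0.0255  0.0516]
 [ 0.6289 -0.2837  0.0913 -0.0255  0.0515]
 [ 0.627  -0.3237  0.0912 -0.0255  0.0515]]
```

```bash
python3 -m creep '[[[-3,0,1,0],[-3,0,1,0],[-3,0,1,0],[-3,0,0.5,0],[0,0,0,0]]]' 0 8|tail -6; python3 -c "
from h import *
look('p10');balls('p10')"
```

```text
t: 36.15
position: [0.5104, -0.2786, 0.1119]
eef_rot: [-0.0, 1.0, -0.024, -0.0]
ft_force: [1.9, -1.2, 1.0]
finger_gap: 0.0459
gripper_force: 8.0
235 lip row 57 len 149 pitch~ -11.5 .
282 lip row 83 len 111 pitch~ -19.1 O
330 lip row 58 len 159 pitch~ -11.8 .
[([131, 0, 96, 83, 6626], [180.0, 37.0]), ([233, 0, 90, 83, 6362], [277.0, 37.0]), ([326, 0, 97, 83, 6560], [374.0, 38.0])]
```

```bash
python3 -m creep '[[[-1,0,1,0],[0,0,0,0],[0,0,0,0],[0,0,0,0],[0,0,0,0]]]' 0 8|tail -6; python3 -m creep '[[[0,0,0,0],[0,0,0,0],[0,0,0,0],[0,0,0,0],[0,0,0,0]]]' 0 55|tail -6;python3 -c "
from h import *
look('p11');balls('p11')
im=cv2.imread('pics/p11_raw.png');t=optics.grab_frame('top')[:,:,::-1][130:310,300:440]; a=np.zeros((420,800,3),np.uint8);a[:,:560]=im;a[:309,560:]=cv2.resize(t,(240,309));cv2.imwrite('pics/v13.png',a)"
```

```text
t: 36.83
position: [0.5098, -0.2786, 0.1115]
eef_rot: [-0.0, 1.0, -0.023, -0.0]
ft_force: [0.8, 0.8, 5.7]
finger_gap: 0.0461
gripper_force: 8.0
t: 37.45
position: [0.5098, -0.2786, 0.1115]
eef_rot: [-0.0, 1.0, -0.023, -0.0]
ft_force: [1.2, 0.2, 5.1]
finger_gap: 0.0454
gripper_force: 55.0
235 lip row 0 len 152 pitch~ 4.7 W
282 lip row 0 len 118 pitch~ 4.7 W
330 lip row 0 len 140 pitch~ 4.7 W
[([240, 118, 79, 80, 4886], [280.0, 158.0]), ([156, 125, 81, 78, 4757], [194.0, 162.0]), ([322, 125, 82, 78, 4984], [363.0, 164.0]), ([223, 173, 13, 19, 135], [229.0, 182.0])]
```

View pics/v13.png

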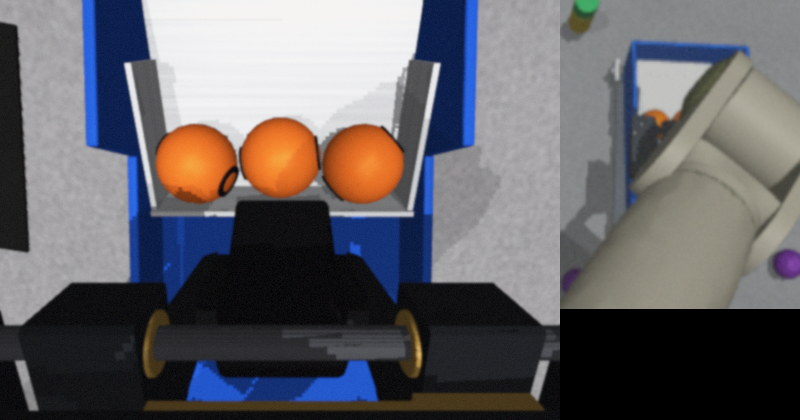

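```bash
python3 -m creep '[[[0,0,-3,0],[0,0,-8,0],[0,0,-12,0],[0,0,-15,0],[0,0,-18,0]]]'|tail -6; python3 -m creep '[[[0,0,-20,0],[0,0,-20,0],[0,0,-20,0],[0,0,-12,0],[0,0,-6,0]]]' |tail -6;python3 -c "
from h import *
look('p12');balls('p12');d(.386,.281,.25,-5.3)"
```

```text
t: 38.17
position: [0.5098, -0.2787, 0.1684]
eef_rot: [0.0, 1.0, -0.024, 0.0]
ft_force: [0.5, 0.8, -3.3]
finger_gap: 0.0455
gripper_force: 55.0
t: 38.8
position: [0.5098, -0.2787, 0.246]
eef_rot: [0.0, 1.0, -0.024, 0.0]
ft_force: [-1.0, 1.0, -2.7]
finger_gap: 0.0452
gripper_force: 55.0
235 lip row 0 len 153 pitch~ 4.7 W
282 lip row 0 len 118 pitch~ 4.7 W
330 lip row 0 len 140 pitch~ 4.7 W
[([240, 118, 79, 80, 4871], [280.0, 158.0]), ([156, 125, 81, 79, 4742], [194.0, 163.0]), ([322, 125, 82, 79, 4972], [362.0, 164.0]), ([223, 173, 13, 19, 138], [229.0, 182.0])]
t 38.85 pos [ 0.5099 -0.2788  0.2463] phi -2.7 shift now-axes [-150.1 -553.3   -3.7] yaw 2.6 | shift after-yaw axes [-175.1 -545.9   -3.7] F [ 0.6  0.4 -2.3] gap 45.6 grip 55.0
```

Balls secure in the scoop. Carry to the tub.

```bash
python3 -m creep '[[[-1,-6,0,0.5],[-4,-15,0,0.5],[-6,-24,0,0.5],[-8,-30,0,0.5],[-9,-33,0,0.6]]]'|tail -6; python3 -m creep '[[[-9,-33,0,0],[-9,-33,0,0],[-9,-33,0,0],[-9,-33,0,0],[-9,-33,0,0]]]' >/dev/null;  python3 -m creep '[[[-9,-33,0,0],[-9,-33,0,0],[-9,-33,0,0],[-9,-33,0,0],[-9,-33,0,0]]]' >/dev/null; python3 -c "
from h import *
look('p13');balls('p13');d(.386,.281,.25,-5.3)"
```

```text
t: 39.48
position: [0.4888, -0.1671, 0.2448]
eef_rot: [-0.0, 0.999, -0.046, -0.0]
ft_force: [0.6, 0.2, -3.3]
finger_gap: 0.0454
gripper_force: 55.0
235 lip row 0 len 136 pitch~ 4.7 W
282 lip row 0 len 118 pitch~ 4.7 W
330 lip row 0 len 148 pitch~ 4.7 W
[([250, 118, 77, 80, 4892], [288.0, 158.0]), ([166, 125, 83, 79, 4934], [206.0, 163.0]), ([328, 125, 81, 79, 4986], [368.0, 164.0]), ([84, 138, 18, 25, 93], [94.0, 149.0])]
t 40.77 pos [0.4281 0.1723 0.245 ] phi -5.17 shift now-axes [ -51.7 -104.4   -5. ] yaw 0.1 | shift after-yaw axes [ -52.  -104.3   -5. ] F [-1.1  2.7 -2.7] gap 45.3 grip 55.0
```

```bash
python3 -m creep '[[[-13,-28,0,0],[-13,-28,0,0],[-11,-24,0,0],[-9,-16,0,0],[-6,-8,0,0]]]'>/dev/null; python3 -m creep '[[[0,0,5,0],[0,0,13,0],[0,0,17,0],[0,0,15,0],[0,0,8,0]]]' >/dev/null; python3 -c "
from h import *
look('p14');balls('p14');d(.386,.281,.187,-5.3)
m=optics.camera_model('wrist');print(proj('wrist',lip(5),m),proj('wrist',lip(10),m))"
```

```text
235 lip row 0 len 151 pitch~ 4.7 W
282 lip row 0 len 118 pitch~ 4.7 W
330 lip row 0 len 135 pitch~ 4.7 W
[([156, 118, 243, 86, 14452], [276.0, 162.0]), ([366, 125, 20, 11, 91], [376.0, 130.0]), ([302, 128, 13, 19, 116], [308.0, 137.0])]
t 42.08 pos [0.3877 0.2758 0.1855] phi -5.32 shift now-axes [-2.2 -5.  -1.5] yaw -0.0 | shift after-yaw axes [-2.2 -5.  -1.5] F [-0.9 -0.4 -3.7] gap 45.2 grip 55.0
[279.0073451   -1.39430175] [278.81745406 -21.07886022]
```

```bash
python3 -m creep '[[[0,-5,0,0],[0,0,0,0],[0,0,0,0],[0,0,0,0],[0,0,0,0]]]' 0 8 | tail -6; python3 -c "
from h import *
look('p15')"; python3 -m creep '[[[0,0,0,0],[0,0,0,0],[0,0,0,0],[0,0,0,0],[0,0,0,0]]]' 0 5|tail -4;python3 -c "
from h import *
look('p16');balls('p16')"
```

```text
t: 42.7
position: [0.3886, 0.2812, 0.1873]
eef_rot: [-0.0, 0.999, -0.046, 0.0]
ft_force: [0.5, -0.1, -2.4]
finger_gap: 0.0462
gripper_force: 8.0
235 lip row 0 len 153 pitch~ 4.7 W
282 lip row 0 len 120 pitch~ 4.7 W
330 lip row 0 len 136 pitch~ 4.7 W
eef_rot: [-0.0, 0.999, -0.046, 0.0]
ft_force: [1.0, 0.1, -1.3]
finger_gap: 0.0458
gripper_force: 5.0
235 lip row 115 len 141 pitch~ -29.3 .
282 lip row 115 len 128 pitch~ -29.3 .
330 lip row 115 len 141 pitch~ -29.3 .
[([216, 0, 27, 6, 115], [229.0, 2.0]), ([266, 0, 25, 6, 91], [278.0, 2.0]), ([314, 0, 25, 7, 96], [326.0, 2.0])]
```

```bash
python3 -m creep '[[[0,0,0,0],[0,0,0,0],[0,0,0,0],[0,0,0,0],[0,0,0,0]]]' 0 40|tail -4;python3 -c "
from h import *
for n in('scene','top'):
    im=pic(n,'q1'+n); h=cv2.cvtColor(im,cv2.COLOR_RGB2HSV);m=cv2.inRange(h,(3,150,90),(16,255,255));k,_,s,c=cv2.connectedComponentsWithStats(m)
    for i in range(1,k):
        if s[i][4]>25: print(n,s[i].tolist(),c[i].round(1),ray(n,*c[i],.024).round(3))
look('p17');d(.386,.281,.25,-5.3)"
```

```text
eef_rot: [0.0, 0.999, -0.046, -0.0]
ft_force: [1.4, -0.2, -2.6]
finger_gap: 0.0454
gripper_force: 40.0
scene [415, 72, 23, 17, 84] [427.1  79.5] [0.543 0.741 0.024]
scene [24, 332, 37, 33, 409] [ 40.8 348.8] [ 0.389 -0.765  0.024]
top [103, 196, 52, 20, 533] [129.3 205.6] [0.562 0.267 0.024]
235 lip row 115 len 140 pitch~ -29.3 .
282 lip row 115 len 128 pitch~ -29.3 .
330 lip row 115 len 140 pitch~ -29.3 .
t 44.2 pos [0.3886 0.2812 0.1872] phi -5.29 shift now-axes [ -2.5   0.5 -62.8] yaw 0.0 | shift after-yaw axes [ -2.5   0.5 -62.8] F [ 0.4 -0.2 -1.6] gap 45.2 grip 40.0
```

```bash
python3 -m creep '[[[0,0,-15,0],[0,0,-25,0],[0,0,-25,0],[0,0,0,6.4],[0,0,0,0]]]' >/dev/null;python3 -c "
from h import *
d(.576,.0045,.25,-11.7);im=pic('top','q2'); h=cv2.cvtColor(im,cv2.COLOR_RGB2HSV);m=cv2.inRange(h,(0,150,90),(16,255,255));k,_,s,c=cv2.connectedComponentsWithStats(m)
for i in range(1,k):
    if s[i][4]>25: print(s[i].tolist(),c[i].round(1),ray('top',*c[i],.024).round(3))"
```

```text
t 44.83 pos [0.3886 0.2813 0.2531] phi -11.64 shift now-axes [239.4 233.3   3.1] yaw 0.1 | shift after-yaw axes [239.6 233.1   3.1] F [ 0.  -0.  -2.4] gap 46.0 grip 40.0
[103, 196, 52, 20, 535] [129.  205.5] [0.562 0.267 0.024]
```

```bash
python3 -m creep '[[[20,20,0,0],[35,35,0,0],[40,40,0,0],[40,40,0,0],[40,40,0,0]]]' >/dev/null;python3 -m creep '[[[40,35,0,0],[20,18,0,0],[5,5,40,0],[0,0,40,0],[0,0,25,0]]]' >/dev/null; python3 -c "
from h import *
d(.576,.0045,.109,-11.7);look('r1')"
```

```text
t 46.12 pos [0.5757 0.0044 0.1452] phi -11.58 shift now-axes [ 0.3 -0.1 36.2] yaw 0.1 | shift after-yaw axes [ 0.3 -0.1 36.2] F [-0.5 -0.  -1.1] gap 45.7 grip 40.0
235 lip row 32 len 50 pitch~ -4.2 .
282 lip row 12 len 71 pitch~ 1.2 .
330 lip row 0 len 84 pitch~ 4.7 W
```

```bash
python3 -m creep '[[[0,0,15,0],[0,0,15,0],[0,0,6,0],[0,0,0,0],[0,0,0,0]]]' 0 8|tail -6;python3 -m creep '[[[-5,0,3,0],[-5,0,3,0],[-5,0,3,0],[-4,0,3,0],[-5,0,4,0]]]' |tail -6;python3 -m creep '[[[-5,0,4,0],[-4,0,4,0],[-4,0,4,0],[-4,0,5,0],[-4,0,5,0]]]' |tail -6; python3 -m creep '[[[-4,0,5,0],[-3,0,5,0],[0,0,1,0],[0,0,0,0],[0,0,0,0]]]' |tail -6; python3 -c "
from h import *
d(.525,.015,.0613,-11.7);look('r2')"
```

```text
t: 46.8
position: [0.5766, 0.0044, 0.1115]
eef_rot: [0.0, 0.995, -0.102, 0.0]
ft_force: [0.8, 0.1, -2.2]
finger_gap: 0.0457
gripper_force: 8.0
t: 47.42
position: [0.5526, 0.0094, 0.0951]
eef_rot: [0.0, 0.995, -0.102, 0.0]
ft_force: [-0.0, -0.6, 2.3]
finger_gap: 0.0458
gripper_force: 8.0
t: 48.05
position: [0.5319, 0.0137, 0.0728]
eef_rot: [-0.0, 0.995, -0.102, -0.0]
ft_force: [-1.3, 0.2, 0.8]
finger_gap: 0.046
gripper_force: 8.0
t: 48.68
position: [0.5255, 0.0149, 0.0621]
eef_rot: [0.0, 0.995, -0.102, 0.0]
ft_force: [-0.5, 0.7, -0.8]
finger_gap: 0.046
gripper_force: 8.0
t 48.67 pos [0.5255 0.0149 0.0621] phi -11.7 shift now-axes [-0.6  0.   0.8] yaw 0.0 | shift after-yaw axes [-0.6  0.   0.8] F [-0.5  0.7 -0.8] gap 46.0 grip 8.0
235 lip row 19 len 188 pitch~ -0.3 .
282 lip row 19 len 187 pitch~ -0.3 .
330 lip row 19 len 188 pitch~ -0.3 .
```

```bash
python3 -m creep '[[[0,0,2,0],[0,0,0,0],[0,0,0,0],[0,0,0,0],[0,0,0,0]]]' 0 5|tail -4;python3 -m creep '[[[0,0,0,0],[0,0,0,0],[0,0,-5,0],[0,0,-20,0],[0,0,-40,0]]]' 70 >/dev/null;python3 -m creep '[[[0,0,-50,0],[0,0,-50,0],[-40,0,-10,-10],[0,0,0,-10],[0,0,0,-10]]]' 27 >/dev/null;python3 -m creep '[[[0,0,0,-10],[0,0,0,-10],[0,0,0,-10],[0,0,0,-10],[0,0,0,-10]]]' >/dev/null;python3 -m creep '[[[0,0,0,-10],[0,0,0,-9],[0,0,0,0],[0,0,0,0],[0,0,0,0]]]' >/dev/null; python3 -c "
from h import *
d(.3759,-.2733,.2,87.3)"
```

```text
eef_rot: [-0.0, 0.995, -0.102, 0.0]
ft_force: [0.7, 0.4, -1.0]
finger_gap: 0.046
gripper_force: 5.0
t 51.85 pos [0.4863 0.0231 0.2353] phi 87.21 shift now-axes [-301.4  -95.8   35.3] yaw -0.1 | shift after-yaw axes [-301.3  -96.3   35.3] F [ 0.1 -0.1  0.1] gap 26.9 grip 0.0
```

```bash
python3 -m creep '[[[-50,-16,0,0],[-50,-16,0,0],[-50,-16,0,0],[-50,-16,0,0],[-50,-16,0,0]]]' >/dev/null;python3 -m creep '[[[-50,-16,0,0],[-1,0,10,0],[0,0,15,0],[0,0,10,0],[0,0,0,0]]]' >/dev/null; python3 -c "
from h import *
d(.3759,-.2733,.1196,87.3)
im=pic('top','q3'); h=cv2.cvtColor(im,cv2.COLOR_RGB2HSV);m=cv2.inRange(h,(0,150,90),(16,255,255));k,_,s,c=cv2.connectedComponentsWithStats(m)
for i in range(1,k):
    if s[i][4]>25: print(s[i].tolist(),c[i].round(1),ray('top',*c[i],.024).round(3))
w=pic('wrist','q3w'); t=im[130:300,60:300]; a=np.zeros((420,800,3),np.uint8); a[:]=40
a[:,:440]=cv2.resize(w,(440,330)) if 0 else np.pad(cv2.resize(w,(440,330)),((0,90),(0,0),(0,0))); a[:255,440:]=cv2.resize(t,(360,255)); cv2.imwrite('pics/v14.png',a[:,:,::-1])"
```

```text
t 53.1 pos [ 0.3763 -0.2723  0.1997] phi 87.34 shift now-axes [-1.  -0.4 80.1] yaw 0.0 | shift after-yaw axes [-1.  -0.4 80.1] F [ 0.6  0.  -0.2] gap 26.8 grip 0.0
[103, 196, 52, 20, 550] [128.9 205.5] [0.562 0.268 0.024]
[23, 249, 22, 5, 81] [ 33.1 251.1] [0.458 0.476 0.024]
```

View pics/v14.png

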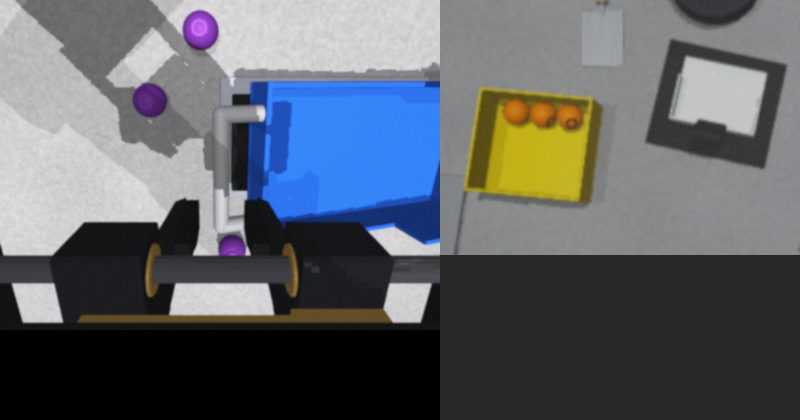

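```bash
python3 -m creep '[[[-1,0,20,0],[0,0,25,0],[0,0,20,0],[0,0,15,0],[0,0,0,0]]]' |tail -5;python3 -m creep '[[[0,0,0,0],[0,0,0,0],[0,0,0,0],[0,0,0,0],[0,0,0,0]]]' 0 25|tail -5;python3 -m creep '[[[0,-1,4,0],[0,-2,6,0],[0,-2,6,0],[0,-2,6,0],[0,-1,6,0]]]' |tail -5;python3 -m creep '[[[0,-2,6,0],[0,-1,6,0],[0,-1,6,0],[0,-1,6,0],[0,-1,6,0]]]' |tail -5;python3 -m creep '[[[0,-1,6,0],[0,-1,5,0],[0,0,3,0],[0,0,0,0],[0,0,0,0]]]' |tail -5
```

```text
position: [0.3762, -0.2738, 0.12]
eef_rot: [-0.001, 0.723, 0.69, 0.0]
ft_force: [-0.1, 0.8, 0.9]
finger_gap: 0.0271
gripper_force: 0.0
position: [0.3759, -0.2743, 0.121]
eef_rot: [0.0, 0.723, 0.69, -0.0]
ft_force: [-5.3, -0.1, 5.9]
finger_gap: 0.0128
gripper_force: 25.0
position: [0.3672, -0.2739, 0.093]
eef_rot: [-0.001, 0.723, 0.691, -0.001]
ft_force: [-15.2, -0.2, 12.5]
finger_gap: 0.0129
gripper_force: 25.0
position: [0.3609, -0.2736, 0.0627]
eef_rot: [-0.001, 0.723, 0.691, -0.001]
ft_force: [-15.0, -1.3, 10.5]
finger_gap: 0.0126
gripper_force: 25.0
position: [0.3591, -0.2735, 0.0487]
eef_rot: [-0.001, 0.723, 0.691, -0.001]
ft_force: [-13.6, -1.1, 7.0]
finger_gap: 0.013
gripper_force: 25.0
```

```bash
python3 -m creep '[[[0,1,2,0],[0,0,2,0],[0,0,0,0],[0,0,0,0],[0,0,0,0]]]' |tail -5;python3 -m creep '[[[0,0,2,0],[0,0,2,0],[0,0,0,0],[0,0,0,0],[0,0,0,0]]]' |tail -5
```

```text
position: [0.3592, -0.2739, 0.0463]
eef_rot: [-0.001, 0.723, 0.691, -0.002]
ft_force: [-27.9, 1.2, 35.5]
finger_gap: 0.0133
gripper_force: 25.0
position: [0.3592, -0.2742, 0.0421]
eef_rot: [-0.001, 0.723, 0.691, -0.002]
ft_force: [-27.9, -1.5, 31.8]
finger_gap: 0.013
gripper_force: 24.0
```

```bash
python3 -m creep '[[[0,-1,-4,0],[0,0,0,0],[0,0,0,0],[0,0,0,0],[0,0,0,0]]]' 26|tail -5;python3 -m creep '[[[0,0,-10,0],[0,0,-30,0],[0,0,-40,0],[0,0,-40,0],[0,0,-40,0]]]' |tail -5;python3 -m creep '[[[-50,-10,0,0],[-50,-10,0,0],[-40,-10,0,0],[0,0,0,0],[0,0,0,0]]]' >/dev/null; python3 -c "
from h import *
im=pic('top','q4')[:,:,::-1]; o=cv2.imread('pics/top0_raw.png')
# tray walls: blue mask extents old/new
for n,i in(('old',o),('new',im)):
    h=cv2.cvtColor(i,cv2.COLOR_BGR2HSV);m=cv2.inRange(h,(100,150,60),(125,255,255));m[:60]=0;m[:,:330]=0;m[:,415:]=0;ys,xs=np.nonzero(m);print(n,xs.min(),xs.max(),ys.min(),ys.max(),len(xs),xs.mean().round(2),ys.mean().round(2))
for nm,(x0,y0,x1,y1) in dict(spool=(200,70,285,150),glue=(300,115,330,155),scraper=(145,85,190,180),nearwall=(335,265,410,303),farwall=(330,155,415,200),mat=(190,150,300,250)).items():
    dd=cv2.absdiff(im[y0:y1,x0:x1],o[y0:y1,x0:x1]); print(nm,dd.mean().round(1),int((dd.max(2)>60).sum()))
"
```

```text
position: [0.3602, -0.2732, 0.0441]
eef_rot: [-0.0, 0.723, 0.69, 0.0]
ft_force: [0.5, 0.2, 0.1]
finger_gap: 0.0263
gripper_force: 0.0
position: [0.3601, -0.2731, 0.2063]
eef_rot: [0.0, 0.724, 0.69, -0.0]
ft_force: [1.4, 0.2, 0.1]
finger_gap: 0.0258
gripper_force: 0.0
old 336 409 162 280 7095 372.58 220.71
new 335 409 162 280 8058 371.54 220.84
spool 2.7 0
glue 2.6 0
scraper 2.5 0
nearwall 6.2 16
farwall 4.4 70
mat 3.5 5
```

```bash
python3 -c "
from cell import ctrl
print(ctrl.sense()['t'],ctrl.sign_off())"
```

```text
the job is handed in; nothing more can be done
59.5 None
```

The job is done and handed in at 59.5 s of the 192 s allowed: the lid lies flat beside the tub, all three balls are in the tub, the scoop is back flat on its mat, the tray is level, and the bystanders have not moved.

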